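# Unhitch a tongue from its ball and hold it up

## Task

Push the trip lever on top of the hitch tongue over, fully through its stroke, so that it frees the latch. Then, by its upright tab, pull the latch sideways against its spring, lift the tongue off the ball until the coupler is at least 10 cm above where it sat, and finish still holding it up there by the tab, without letting go. Leave the other things on the table where they are.

Things in the scene. Friction and masses are not known exactly. Their poses are not given: they have to be found in the camera images.
- tab: Upright steel tab on top of the coupler, the latch's handle: 30 mm along x, 12 thick along y, 53 tall; origin at its centre, 145 mm above the table, 27 mm above the flat latch plate. Axes, all moving with the tongue: x along the tongue from ball to hinge; y across it, the way the latch pulls open (parallel to the hinge pin); z up. It sits 2 mm to +y of the tongue's middle.
- trip_bar (a point): Middle of the cross bar (34 mm along y, 12 in diameter) at the tip of the trip lever, a dark lever on the tongue. Its arm is 62 mm long; its pivot, along y, lies 120 mm along x from the tab and 122 mm above the table. It starts leaning 0.5 rad towards the tab, bar 176 mm above the table; push it away from the tab (+x) till it leans 0.75 rad the other way. About 1 N; stays where left.
- trip (a joint): Trip lever angle, rad: 0 to about 0.1 at the start, its nose then blocks the latch; 1.25 is the end of its stroke, nose lifted clear.
- latch (a joint): Latch travel, m: 0 closed, 0.022 fully pulled towards the tab's +y. Spring 4.5 N at 0, about 9 N at full travel; it springs back when let go. Its fork under the ball frees the tongue only beyond about 0.012. The latch and tab ride on the tongue.
- pipe_stub_c (a point): Bystander: short steel tube, 48 mm in diameter, 55 mm high, standing; point at its centre.
- magnet_c (a point): Bystander: grey flat T-shaped welding magnet, about 85 x 80 mm, 16 mm high; point at its middle.
- brush_c (a point): Bystander: hand brush lying on the table; point near its middle.
- spray_c (a point): Bystander: plain metal spray can, 52 mm in diameter, 150 mm high, standing; point at its centre.
- ball (a point): Centre of the fixed steel ball (50 mm in diameter, hidden in the coupler below the tab), 80 mm above the table. Its axes are the tab's at the start and stay fixed. The tongue's hinge pin, along y, lies 340 mm along x from here and 12 mm higher; the tab swings up in an arc about it (seated, the tab's centre is 340 mm before the pin and 53 mm above it).
- coupler (a point): Middle of the coupler's top plate (pale metal, 76 x 68 mm) at the tongue's free end, on the tongue, 112 mm above the table when seated on the ball. The tongue turns about its hinge: 0.32 rad raises this point about 107 mm, and the tongue's stop is at 0.6 rad. Lifting takes about 6 to 8 N at the tab; the tongue falls when let go.

How it is judged (in metres and radians):
On the way, in this order (a step that is already met when the one before it is completed fails the run):
1. the trip lever is pushed over through its stroke, the tongue still seated (value of joint trip above 1.05 rad and height (world z) of coupler below 0.122 m), for 0.1 s.
2. the latch is pulled aside with the tongue still down (value of joint latch above 0.011 m and height (world z) of coupler below 0.132 m and contact force between the fingers and tab above 1 N), for 0.05 s.
At the end, for the whole second after the job is handed in: The coupler's top is more than 204 mm above the table (over 92 mm above its seat), the tab is still (under 0.03 m/s) and held by the fingers (contact over 1 N), and the trip lever is still over (above 1.0 rad) (height (world z) of coupler above 0.204 m and linear speed of tab below 0.03 m/s and value of joint trip above 1 rad and contact force between the fingers and tab above 1 N); the arm keeps its last pose, push and grip.
It fails at once if a bystander is moved more than 30 mm (distance of any of pipe_stub_c, magnet_c, brush_c, spray_c from where it was at the start of the episode above 0.03 m).
It also fails if it takes over 51 s, if anything falls off the work surface, if the arm or the gripper's body presses on something with over 40 N, if the wrist force passes 120 N, or if a joint passes its speed limit or range.

## Robot

A 6-joint arm with a two-finger parallel gripper is mounted at the origin on the work surface. World frame = base frame: x ahead of the robot, y to its left, z up, the work surface at z = 0. Lengths are in mm, angles in rad, forces in N, time in s.
With the tool pointing down it reaches from about 350 to 950 mm from the base axis. Payload 17.4 kg.
Tool frame: the origin (TCP) lies midway between the tips of the shut fingers; the grasp point (between the pads) lies 19 mm behind it; y points along the fingers, z is the direction in which the jaws open and shut, and the axes are right-handed (so a half turn about y gives the same grasp; the last joint's range is limited). The gripper opens to 93 mm and grips with 3 to 60 N. Pads are 15 mm wide; open, the fingers measure 128 mm over their backs; the gripper's body (75 mm by 188 mm) begins 65 mm behind the grasp point.
Start: joints at [-1.267, 0.116, 1.442, -0, 1.584, -0.038], TCP at [226.24, -635.962, 218.646] pointing down, gripper open.
Joint ranges: [-2.83, 2.83], [-0.83, 2.19], [0.07, 2.5], [-1.14, 4.28], [0.01, 3], [-2.97, 2.97]. Speed limits (rad/s): [1.89, 1.89, 2.22, 3.14, 3.14, 3.14].

## Interface

Orientations are given as a unit quaternion [x, y, z, w].
In Python, from rig import env gives the robot as it stands.
- The arm moves only by the tool carry_out, never from a script. Its argument "commands" is text: rows parted by semicolons, each of 7 numbers parted by spaces: the opening, from 0 (shut) to 1 (fully open), then the shift along the tool's x, y, z in units of 30 mm (1.0 is 30 mm), then the turn, a rotation vector about the tool's x, y, z in units of 10 degrees (1.0 is 10 degrees). A call has 1 to 10 rows; each row is the pose to reach, as a shift and turn from the pose measured when the call began, along the tool's axes at that moment; what a row does not reach only later rows make up. A row lasts 1/8 s, in which the tool goes at most 62.5 mm and 10.7 degrees, less where a joint would pass 70% of its speed; a pose out of reach is approached as far as the arm can. A call with a gripper value outside its range is refused whole. The fingers move at their own pace and stop on an object; "newtons" is the grip in N (left out, the last holds). Time passes only in rows, so rows that repeat a pose let the fingers close. It gives the time, the measured TCP pose, the force and the opening at its end, in the units of the state.
- env.read_state(): the state, without advancing time (a new reading comes with each control period).
- env.read_camera(name): name is "scene" or "top" or "wrist"; returns a dict with "color" (400x640x3 uint8, red, green, blue), "range_z" (400x640 float32, mm along the optical axis (not along the pixel's ray), 0 where there is no reading), "vertical_fov" (degrees; the focal length in pixels is half the picture's height over the tangent of half this angle, whatever the lens; pixels are square), "cx", "cy" (the principal point, pixels), "origin" and "orientation" of the camera in the world; the wrist camera has in their place "hand_eye" (4x4, takes a point from camera to tool coordinates, whose origin is the TCP and whose axes are the tool frame's). Camera axes: x right, y up, looking along -z (the intrinsics and any distortion apply to the point x, -y, -z); pixel columns grow to the right and rows downward; lengths in mm; the calibration is good to about 2 mm. The wrist camera is an equidistant fisheye: a pixel r from the principal point sees the ray r / f radians off the axis. A picture is of the moment at which its call begins: read the wrist's pose just before it.
- env.finish_job(): hands the job in, once; it reports no verdict.
The state is a dict: "time": time; "joints": joint angles; "dq": joint speeds; "tau": joint torques, N m; "position": TCP position; "orientation": TCP orientation; "wrist_force": force on the tool from outside, world axes, zero at the start; "moment": the same for the moment, N m; "finger_gap": finger opening in mm.
Only numpy, scipy, OpenCV 4.12 (cv2) and the standard library are available. Lean on these libraries where they do the work, as an engineer would, in place of code of your own. Each camera call takes 0.05 s, during which the arm holds its last target.

## Working session

There is one attempt and no reset: what is moved stays moved. The work goes in short steps, Python scripts to look and compute and a tool call to move; the robot and the scene stay as the last step left them, time stands still between calls to the robot, and variables do not carry over. Pictures are saved under pics/ and viewed, and the job is handed in when it is done.

Besides the shell and the picture viewer there is one more tool, called as name(argument=value, ...) on one line, values as JSON. carry_out: Moves the arm, as the interface text tells. Its arguments: {"type":"object","properties":{"commands":{"type":"string"},"newtons":{"type":"number"}},"required":["commands"]}

```bash
ls; mkdir -p pics; python3 - <<'E'
from rig import env
import cv2,numpy as np
s=env.read_state();print(s)
for n in("scene","top"):
    c=env.read_camera(n);np.savez(n+'0.npz',**c)
    cv2.imwrite(f'pics/{n}0.png',c['color'][:,:,::-1]);print(n,c['vertical_fov'],c['cx'],c['cy'],c['origin'],c['orientation'],[k for k in c])
E
```

```text
pics
{'time': 0.0, 'joints': array([-1.26683227e+00,  1.16485260e-01,  1.44226010e+00,  5.45077509e-07,
        1.58397149e+00, -3.78085358e-02]), 'dq': array([ 2.09646577e-04,  4.01305836e-05, -1.20451516e-03,  1.90060445e-04,
        3.77243906e-04,  4.72670960e-04]), 'tau': array([ 3.95183772e-03, -7.21255302e+01, -6.22607803e+01,  7.82279042e-02,
        2.37000058e-02, -1.06430246e-04]), 'position': array([ 226.15941204, -635.77826254,  217.90886611]), 'orientation': array([-0.12030014,  0.69720124, -0.69641328,  0.12019505]), 'wrist_force': array([ 0.56016726,  0.66621701, -0.1734446 ]), 'moment': array([ 0.02551682,  0.0132426 , -0.03199195]), 'finger_gap': 92.85017246250418}
scene 54.22578451311423 314.8033078960808 198.4257415007441 [1086.85631997  289.62823618  715.93610182] [0.17690986 0.32545677 0.8032621  0.4664234 ] ['color', 'range_z', 'vertical_fov', 'cx', 'cy', 'origin', 'orientation']
top 45.51251066766129 327.57860978949844 197.32768185865206 [ 510.11774507   26.15070054 1251.3241273 ] [ 0.03602457 -0.04195449 -0.69852601  0.71344479] ['color', 'range_z', 'vertical_fov', 'cx', 'cy', 'origin', 'orientation']
```

View pics/scene0.png

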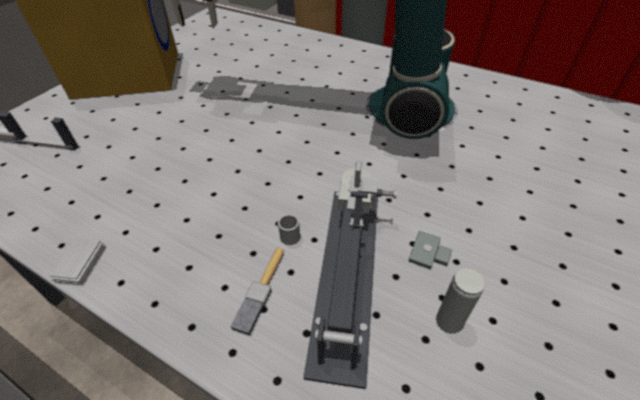

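View pics/top0.png

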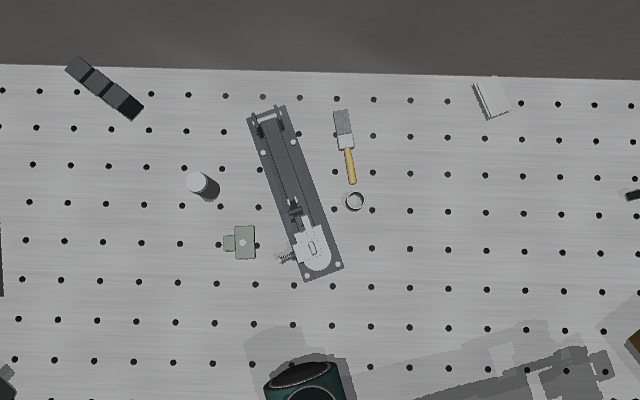

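```bash
cat > h.py <<'E'
import numpy as np,cv2
from scipy.spatial.transform import Rotation as R
def cloud(c):
    h,w=c['range_z'].shape;f=h/2/np.tan(np.radians(c['vertical_fov'])/2)
    v,u=np.mgrid[:h,:w];z=c['range_z'].astype(float)
    p=np.stack([(u-c['cx'])/f*z,-(v-c['cy'])/f*z,-z],-1)
    return p@R.from_quat(c['orientation']).as_matrix().T+c['origin']
def proj(c,P):
    q=(np.atleast_2d(P)-c['origin'])@R.from_quat(c['orientation']).as_matrix()
    f=200/np.tan(np.radians(c['vertical_fov'])/2)
    return np.stack([c['cx']-f*q[:,0]/q[:,2],c['cy']+f*q[:,1]/q[:,2]],1)
def ray(c,u,v,z):
    f=200/np.tan(np.radians(c['vertical_fov'])/2)
    d=R.from_quat(c['orientation']).as_matrix()@np.array([(u-c['cx'])/f,-(v-c['cy'])/f,-1])
    return c['origin']+d*(z-c['origin'][2])/d[2]
E
python3 - <<'E'
from h import *
for n,(a,b,x,y) in (("top",(90,290,220,380)),("scene",(150,390,290,440))):
    c=np.load(n+'0.npz');P=cloud(c)
    im=c['color'][a:b,x:y,::-1];im=cv2.resize(im,None,fx=600/(b-a)*1.0 if n=='scene' else 3,fy=600/(b-a) if n=='scene' else 3,interpolation=cv2.INTER_CUBIC)
    cv2.imwrite(f'pics/{n}0z.png',im)
    Z=P[...,2];np.set_printoptions(linewidth=250,suppress=True,precision=0)
    print(n,'table',np.median(Z[c['range_z']>0]))
c=np.load('top0.npz');P=cloud(c);print(P[200:282:2,272:346:3,2].astype(int))
E
```

```text
top table -0.25701243325511314
scene table -1.1320127865292875
[[ 5 14 12 ... -4 -5  1]
 [-5 -2 13 ... -3  1  1]
 [ 2 -1 12 ... -1  0 -2]
 ...
 [ 0  0 -3 ...  2  0  2]
 [ 0  1  1 ...  2  2  2]
 [-1  0 -5 ...  0 -2  0]]
```

View pics/top0z.png

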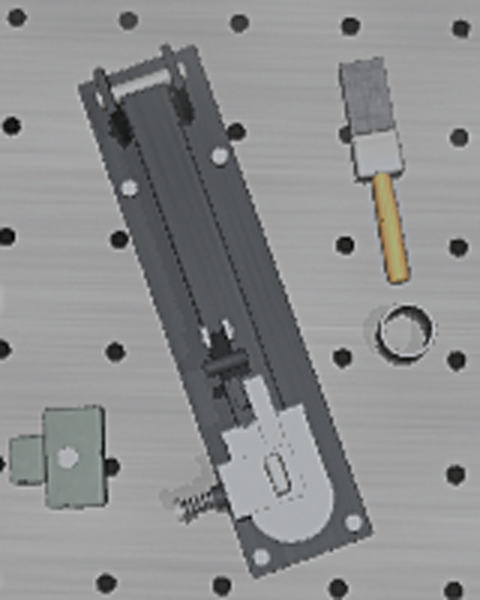

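View pics/scene0z.png

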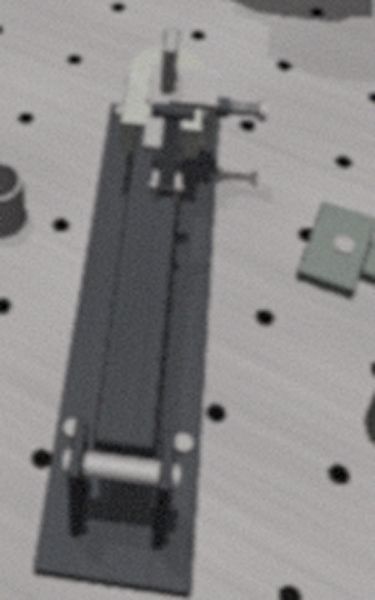

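```bash
python3 - <<'E'
from h import *
np.set_printoptions(suppress=True,precision=1,linewidth=200)
c=np.load('top0.npz');s=np.load('scene0.npz');P=cloud(c)
T=lambda u,v,z:ray(c,220+u/3,90+v/3,z)
S=lambda u,v,z:ray(s,290+u/2.5,150+v/2.5,z)
print('tab top',T(278,475,171.5),'pin',T(141,82,92+6))
print('scene tab top',S(170,40,171.5),'pin',S(122,466,98))
print('bar',T(226,362,182),S(190,103,182))
print('plate', T(80,87,9),T(192,46,9),T(372,532,9),T(256,577,9))
m=(P[...,2]>155)&(P[...,2]<190); m[:200]=0;m[282:]=0;m[:,:272]=0;m[:,346:]=0
q=P[m];print(len(q));print(q[np.argsort(q[:,0])])
E
```

```text
tab top [513.6  49.5 171.5] pin [834.  171.9  98. ]
scene tab top [521.8  52.9 171.5] pin [835.4 174.9  98. ]
bar [596.9  90.2 182. ] [590.2 102.3 182. ]
plate [853.2 237.1   9. ] [893.  138.9   9. ] [467.1 -29.    9. ] [426.9  69.8   9. ]
167
[[500.9  50.8 167.7]
 [500.9  48.5 167. ]
 [503.1  50.7 171.5]
 [503.2  48.5 172.2]
 [503.2  46.3 168.5]
 [503.3  44.  172.3]
 [505.3  53.1 169.5]
 [505.4  50.9 169.4]
 [505.4  48.5 172.9]
 [505.5  46.3 170.7]
 [505.5  44.  174. ]
 [505.5  41.9 167.8]
 [507.6  53.1 171.9]
 [507.6  50.9 168. ]
 [507.7  48.6 170.2]
 [507.7  46.3 172.8]
 [507.8  44.1 174. ]
 [507.8  41.9 168.3]
 [509.8  53.1 172. ]
 [509.8  50.9 171.8]
 [509.9  48.6 173.6]
 [509.9  46.4 169.9]
 [510.   44.2 167.7]
 [512.   55.5 168.6]
 [512.   53.2 170.8]
 [512.1  50.9 173.4]
 [512.1  48.7 173. ]
 [512.2  46.5 171.9]
 [512.2  44.2 169.5]
 [514.2  55.6 167.9]
 [514.3  53.4 167.5]
 [514.3  50.9 175.1]
 [514.4  48.8 168.2]
 [514.4  46.6 169.1]
 [514.5  44.4 166. ]
 [516.5  58.  165.5]
 [516.5  55.5 173.2]
 [516.5  53.4 167.9]
 [516.6  51.2 166.1]
 [516.6  48.8 171.4]
 [516.7  46.6 17
[... 1951 characters left out ...]
177.3]
 [601.1  75.4 180.6]
 [601.2  77.7 179.7]
 [602.8  79.7 186.4]
 [603.   86.7 182.2]
 [603.   84.4 182.4]
 [603.1  91.3 180.3]
 [603.2  89.1 179.6]
 [603.2  82.2 181.2]
 [603.5  77.8 179.4]
 [603.8  96.4 170.9]
 [604.   94.2 169.7]
 [604.2  99.  166.2]
 [604.3 101.4 163.6]
 [605.2  77.6 185.3]
 [605.3  79.9 183.6]
 [605.6  82.3 180. ]
 [605.6  84.7 178.5]
 [605.9  87.1 175.1]
 [606.5  92.1 167.3]
 [606.7  89.9 165.7]
 [606.7  94.6 164.3]
 [606.8  99.3 162.4]
 [606.8 101.6 161.7]
 [606.8  97.  162.6]
 [608.1  80.3 178. ]
 [608.4  78.2 174.4]
 [608.8  89.9 167.8]
 [609.4  92.6 160.9]
 [609.5  95.  159.1]
 [609.6  97.4 157.6]
 [609.6  99.8 156.4]
 [611.9  92.8 158.9]
 [611.9  90.4 159.4]]
```

```bash
cat >> h.py <<'E'
a=np.radians(21.5);X=np.array([np.cos(a),np.sin(a),0]);Y=np.array([-np.sin(a),np.cos(a),0]);Z=np.array([0,0,1.])
TAB=np.array([516.5,50.7,145.])
def pose(dx,dy,z,tilt=0):
    return TAB*[1,1,0]+dx*X+dy*Y+z*Z, R.from_rotvec(Y*tilt)*R.from_matrix(np.stack([X,-Z,Y],1))
def delta(p,q,tilt=None):
    from rig import env
    s=env.read_state();Rc=R.from_quat(s['orientation'])
    d=Rc.inv().apply(p-s['position'])/30; r=(Rc.inv()*q).as_rotvec(degrees=True)/10
    print('delta',np.round(d,2),np.round(r,2));return d,r
def st():
    from rig import env
    s=env.read_state();e=s['position']-TAB
    print('t %.2f'%s['time'],'tabframe',np.round([e@X,e@Y,s['position'][2]],1),'F',np.round([s['wrist_force']@X,s['wrist_force']@Y,s['wrist_force'][2]],1),'gap %.1f'%s['finger_gap'],'j',np.round(s['joints'],2))
E
python3 - <<'E'
from h import *
from rig import env
st();s=env.read_state();print(R.from_quat(s['orientation']).as_matrix().round(2))
delta(*pose(50,7,245))
p,q=pose(50,7,245);delta(p,q*R.from_euler('y',180,degrees=True))
E
```

```text
t 0.10 tabframe [-521.7 -532.3  218. ] F [0.2 0.2 0.4] gap 93.1 j [-1.27  0.12  1.44  0.    1.58 -0.04]
[[-0.94 -0.    0.34]
 [-0.34  0.   -0.94]
 [-0.   -1.   -0.  ]]
delta [-18.44  -0.88 -18.61] [0.000e+00 1.781e+01 1.000e-02]
delta [-18.44  -0.88 -18.61] [ 0.01 -0.19 -0.  ]
```

carry_out(commands="0 0 -0.9 0 0 0 0; 0 -2 -0.9 -2 0 0 0; 0 -4 -0.9 -4 0 0 0; 0 -6 -0.9 -6 0 0 0;0 -8 -0.9 -8 0 0 0;0 -10 -0.9 -10 0 0 0;0 -11 -0.9 -11 0 0 0;0 -12 -0.9 -12 0 0 0;0 -13 -0.9 -13 0 -0.1 0;0 -14 -0.9 -14 0 -0.19 0", newtons=30)

```text
time: 1.35
position: [468.0, -125.8, 245.4]
orientation: [-0.132, 0.695, -0.694, 0.132]
wrist_force: [0.8, -1.0, -0.5]
finger_gap: 1.1
```

```bash
sed -i 's/np.stack(\[X,-Z,Y\],1)/np.stack([-X,-Z,-Y],1)/' h.py; python3 - <<'E'
from h import *
st();delta(*pose(50,7,245))
E
```

```text
t 1.35 tabframe [-109.8 -146.4  245.4] F [ 0.4 -1.2 -0.5] gap 1.1 j [-0.32 -0.31  1.8   0.    1.66  0.88]
delta [-5.33  0.02 -5.11] [ 0.  0. -0.]
```

carry_out(commands="0 -1.5 0 -1.5 0 0 0;0 -3 0 -3 0 0 0;0 -4.2 0 -4.2 0 0 0;0 -5 0 -4.8 0 0 0;0 -5.3 0 -5.1 0 0 0;0 -5.3 0 -5.1 0 0 0")

```text
time: 2.1
position: [559.6, 74.9, 245.2]
orientation: [-0.132, 0.695, -0.694, 0.132]
wrist_force: [-0.1, -0.0, 0.7]
finger_gap: 0.6
```

```bash
python3 - <<'E'
from h import *
from rig import env
st();delta(*pose(50,7,164))
c=env.read_camera('wrist');np.savez('w1.npz',**c);cv2.imwrite('pics/w1.png',c['color'][:,:,::-1])
c=env.read_camera('scene');cv2.imwrite('pics/s1.png',cv2.resize(c['color'][120:320,240:500,::-1],None,fx=3,fy=3))
E
```

```text
t 2.10 tabframe [ 49.    6.7 245.2] F [-0.2  0.   0.7] gap 0.6 j [ 0.09 -0.13  1.64  0.    1.63  1.28]
delta [-0.03  2.71 -0.01] [0.01 0.   0.  ]
```

View pics/w1.png

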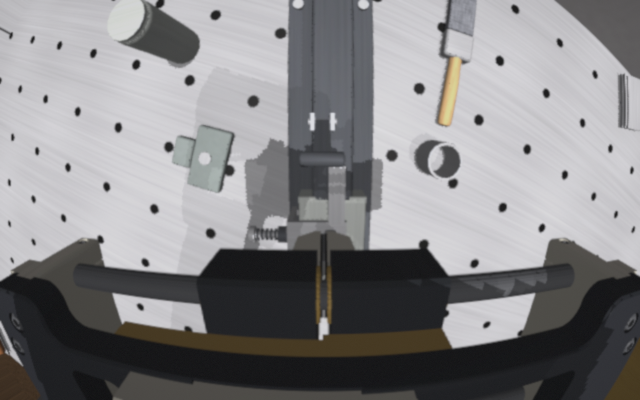

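View pics/s1.png

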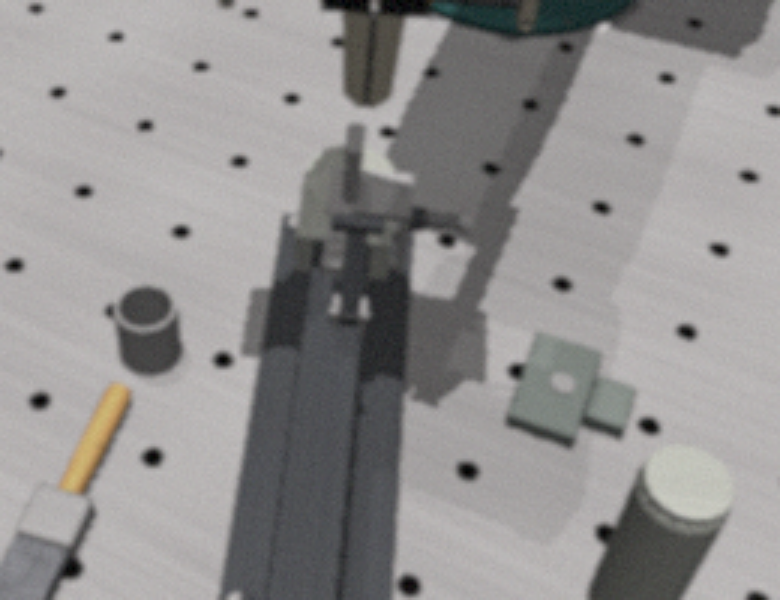

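carry_out(commands="0 0 1 0 0 0 0;0 0 2 0 0 0 0;0 0 2.7 0 0 0 0;0 0 2.7 0 0 0 0")

```text
time: 2.7
position: [558.8, 73.4, 163.5]
orientation: [-0.132, 0.695, -0.694, 0.131]
wrist_force: [-0.6, -1.1, 0.5]
finger_gap: 0.4
```

```bash
python3 - <<'E'
from h import *
st();delta(*pose(135,7,164))
E
```

```text
t 2.70 tabframe [ 47.7   5.6 163.5] F [-1.  -0.8  0.5] gap 0.4 j [ 0.09 -0.11  1.75  0.    1.5   1.28]
delta [-2.91 -0.02 -0.05] [ 0.01 -0.01  0.01]
```

carry_out(commands="0 -0.4 0 0 0 0 0;0 -0.8 0 0 0 0 0;0 -1.2 0 0 0 0 0;0 -1.5 0 0 0 0 0;0 -1.8 0 0 0 0 0;0 -2.1 0 0 0 0 0;0 -2.4 0 0 0 0 0;0 -2.6 0 0 0 0 0;0 -2.8 0 0 0 0 0;0 -2.9 0 0 0 0 0")

```text
time: 3.95
position: [640.1, 105.3, 163.3]
orientation: [-0.132, 0.695, -0.694, 0.131]
wrist_force: [-0.8, -0.6, -0.3]
finger_gap: 0.2
```

```bash
python3 - <<'E'
from h import *
st()
E
```

```text
t 3.95 tabframe [135.    5.5 163.3] F [-1.  -0.2 -0.3] gap 0.2 j [0.12 0.08 1.57 0.   1.49 1.32]
```

carry_out(commands="0 -0.15 0 0 0 0 0;0 -0.25 0 0 0 0 0;0 -0.35 0 0 0 0 0;0 -0.4 0 0 0 0 0;0 -0.4 0 0 0 0 0")

```text
time: 4.58
position: [650.8, 109.5, 163.1]
orientation: [-0.133, 0.695, -0.695, 0.13]
wrist_force: [-5.5, -2.8, 0.7]
finger_gap: 0.8
```

```bash
python3 - <<'E'
from h import *
from rig import env
st()
c=env.read_camera('wrist');cv2.imwrite('pics/w2.png',c['color'][:,:,::-1])
c=env.read_camera('scene');cv2.imwrite('pics/s2.png',cv2.resize(c['color'][120:320,240:500,::-1],None,fx=3,fy=3))
E
```

```text
t 4.58 tabframe [146.5   5.5 163.1] F [-6.1 -0.6  0.7] gap 0.8 j [0.13 0.11 1.54 0.   1.5  1.32]
```

View pics/s2.png

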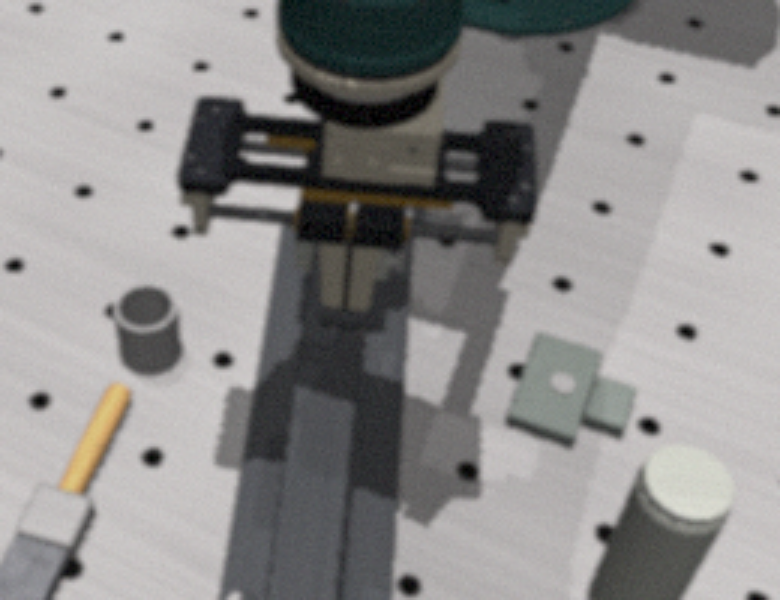

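View pics/w2.png

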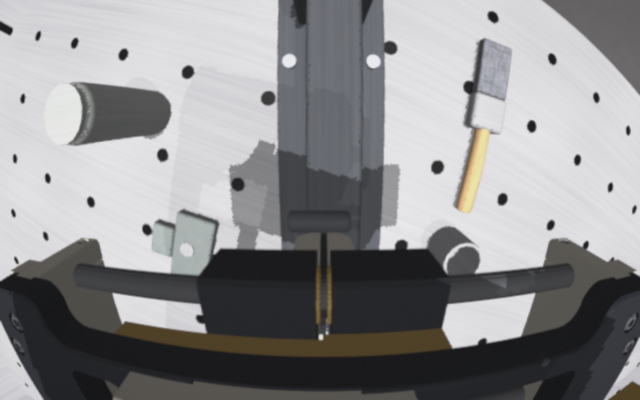

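carry_out(commands="0 -0.05 0 0 0 0 0;0 -0.08 0 0 0 0 0;0 -0.1 0 0 0 0 0;0 -0.1 0 0 0 0 0")

```text
time: 5.18
position: [651.7, 109.8, 162.7]
orientation: [0.134, -0.695, 0.695, -0.128]
wrist_force: [-19.8, -7.8, 4.9]
finger_gap: 0.1
```

```bash
python3 - <<'E'
from h import *
st();delta(*pose(60,5,163))
E
```

```text
t 5.17 tabframe [147.4   5.4 162.7] F [-21.2   0.    4.9] gap 0.1 j [ 0.13  0.11  1.54 -0.    1.5   1.33]
delta [2.91 0.02 0.02] [ 0.01 -0.01  0.05]
```

carry_out(commands="0 0.5 0 0 0 0 0;0 1 -0.3 0 0 0 0;0 1.5 -1 0 0 0 0;0 2.5 -2 0 0 0 0;0 3.5 -2.5 0 0 0 0.05;0.6 4.5 -2.5 0 0 0 0.05;0.6 4.9 -2.5 0 0 0 0.05;0.6 4.9 -2.5 0 0 0 0.05")

```text
time: 6.18
position: [515.3, 56.1, 239.6]
orientation: [-0.131, 0.695, -0.694, 0.132]
wrist_force: [0.5, 0.0, -0.6]
finger_gap: 25.6
```

```bash
python3 - <<'E'
from h import *
from rig import env
st();delta(*pose(0,0,240));delta(*pose(0,0,126))
w=env.read_camera('wrist');cv2.imwrite('pics/w3.png',w['color'][:,:,::-1])
c=env.read_camera('scene');cv2.imwrite('pics/s3.png',cv2.resize(c['color'][120:320,240:500,::-1],None,fx=3,fy=3))
E
```

```text
t 6.17 tabframe [  0.8   5.5 239.6] F [ 0.5 -0.2 -0.6] gap 25.6 j [ 0.06 -0.23  1.74  0.    1.63  1.26]
delta [ 0.03 -0.01  0.18] [ 0.01 -0.01 -0.01]
delta [0.03 3.79 0.19] [ 0.01 -0.01 -0.01]
```

View pics/s3.png

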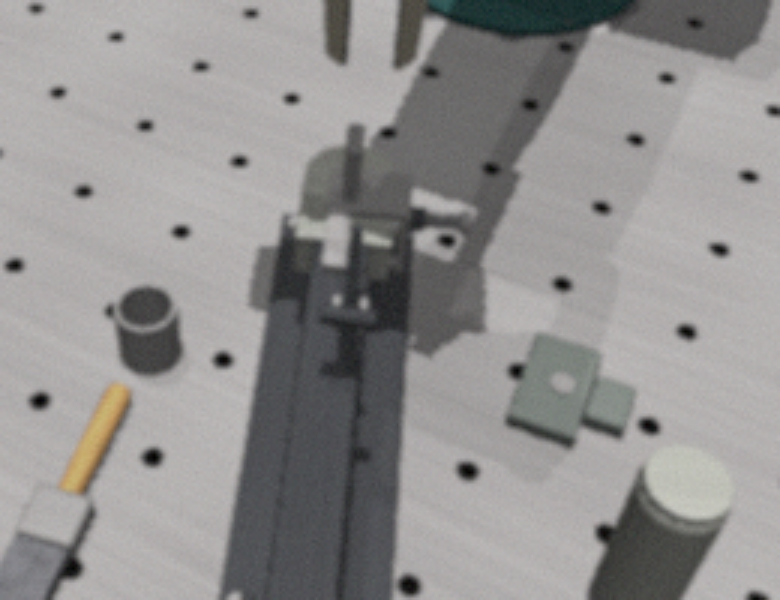

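View pics/w3.png

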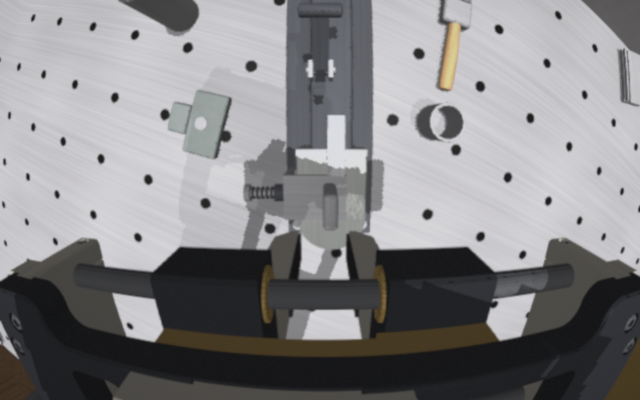

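carry_out(commands="0.6 0 0 0.18 0 0 0;0.6 0 1 0.18 0 0 0;0.6 0 2 0.18 0 0 0;0.6 0 3 0.18 0 0 0;0.6 0 3.5 0.18 0 0 0;0.6 0 3.75 0.18 0 0 0;0.6 0 3.75 0.18 0 0 0")

```text
time: 7.15
position: [518.1, 51.6, 126.8]
orientation: [-0.131, 0.695, -0.694, 0.131]
wrist_force: [0.2, 0.9, 0.3]
finger_gap: 55.5
```

```bash
python3 - <<'E'
from h import *
from rig import env
st()
w=env.read_camera('wrist');cv2.imwrite('pics/w4.png',w['color'][:,:,::-1])
c=env.read_camera('scene');cv2.imwrite('pics/s4.png',cv2.resize(c['color'][120:320,240:500,::-1],None,fx=3,fy=3))
E
```

```text
t 7.15 tabframe [  1.8   0.2 126.8] F [0.5 0.8 0.3] gap 55.5 j [ 0.05 -0.19  1.88  0.    1.44  1.25]
```

View pics/s4.png

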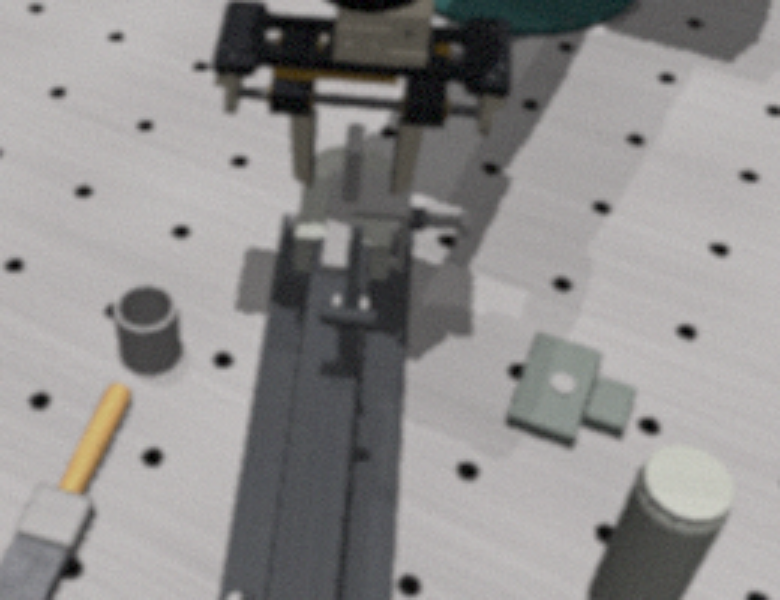

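View pics/w4.png

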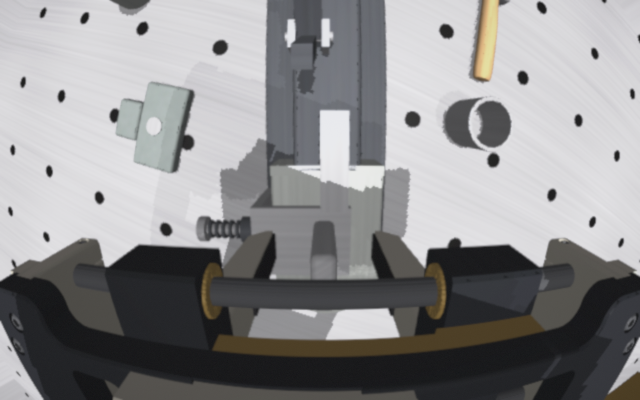

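carry_out(commands="0 0 0 0 0 0 0;0 0 0 0 0 0 0;0 0 0 0 0 0 0;0 0 0 0 0 0 0;0 0 0 0 0 0 0;0 0 0 0 0 0 0;0 0 0 0 0 0 0", newtons=45)

```text
time: 8.12
position: [518.3, 51.6, 127.5]
orientation: [-0.131, 0.695, -0.694, 0.132]
wrist_force: [-0.0, 0.3, 1.0]
finger_gap: 11.7
```

```bash
python3 - <<'E'
from h import *
st()
E
```

```text
t 8.12 tabframe [2.000e+00 1.000e-01 1.275e+02] F [0.1 0.3 1. ] gap 11.7 j [ 0.05 -0.19  1.88  0.    1.44  1.25]
```

carry_out(commands="0 0 0 -0.15 0 0 0;0 0 0 -0.3 0 0 0;0 0 0 -0.45 0 0 0;0 0 0 -0.6 0 0 0;0 0 0 -0.63 0 0 0;0 0 0 -0.63 0 0 0")

```text
time: 8.88
position: [511.6, 68.7, 127.5]
orientation: [0.131, -0.695, 0.695, -0.132]
wrist_force: [3.6, -7.0, -0.7]
finger_gap: 11.6
```

```bash
python3 - <<'E'
from h import *
from rig import env
st()
w=env.read_camera('wrist');cv2.imwrite('pics/w5.png',w['color'][:,:,::-1])
E
```

```text
t 8.88 tabframe [  2.   18.5 127.5] F [ 0.8 -7.8 -0.7] gap 11.6 j [ 0.08 -0.2   1.89 -0.    1.44  1.28]
```

View pics/w5.png

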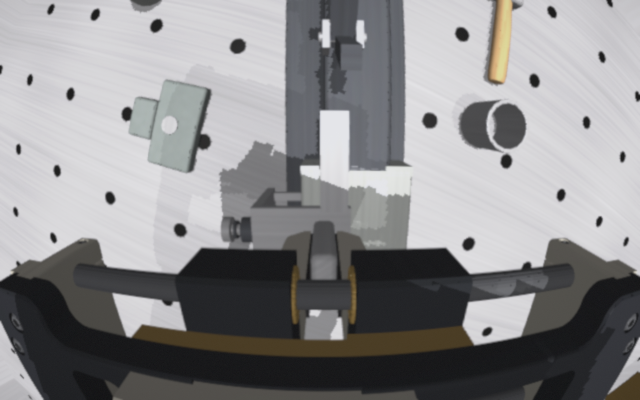

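```bash
python3 - <<'E'
import numpy as np
for t in np.arange(0.04,0.361,0.04):
    x,z=-338,35.5;X=x*np.cos(t)+z*np.sin(t);Z=-x*np.sin(t)+z*np.cos(t)
    print(round(t,2),np.round([-(X-x)/30,-(Z-z)/30,0, -np.degrees(t)/10],2))
E
```

```text
0.04 [-0.06 -0.45  0.   -0.23]
0.08 [-0.13 -0.9   0.   -0.46]
0.12 [-0.22 -1.34  0.   -0.69]
0.16 [-0.33 -1.78  0.   -0.92]
0.2 [-0.46 -2.21  0.   -1.15]
0.24 [-0.6  -2.64  0.   -1.38]
0.28 [-0.77 -3.07  0.   -1.6 ]
0.32 [-0.94 -3.48  0.   -1.83]
0.36 [-1.14 -3.89  0.   -2.06]
```

Lift along the arc; first a few rows, then check.

carry_out(commands="0 -0.03 -0.22 0 0 0 -0.12;0 -0.06 -0.45 0 0 0 -0.23;0 -0.1 -0.67 0 0 0 -0.35;0 -0.13 -0.9 0 0 0 -0.46;0 -0.13 -0.9 0 0 0 -0.46")

```text
time: 9.55
position: [515.4, 69.5, 154.3]
orientation: [0.159, -0.688, 0.7, -0.103]
wrist_force: [2.9, -7.7, -5.7]
finger_gap: 11.5
```

```bash
python3 - <<'E'
from h import *
from rig import env
st()
w=env.read_camera('wrist');cv2.imwrite('pics/w6.png',w['color'][:,:,::-1])
import numpy as np
def f(t):
    x,z=-338,35.5;return np.array([x*np.cos(t)+z*np.sin(t),-x*np.sin(t)+z*np.cos(t)])
s=env.read_state();Rc=R.from_quat(s['orientation'])
print(Rc.as_matrix().round(3)@np.eye(3))
for t in (.12,.16,.2,.24,.28,.32,.34):
    P=f(t); p=TAB*[1,1,0]+(340+P[0])*X+18.4*Y+(92+P[1])*Z
    _,q=pose(0,0,0,t); print(t,end=' ');delta(p,q)
E
```

```text
t 9.55 tabframe [  5.9  17.9 154.3] F [-0.1 -8.3 -5.7] gap 11.5 j [ 0.1  -0.15  1.81 -0.02  1.56  1.3 ]
[[-0.928 -0.073  0.364]
 [-0.363 -0.031 -0.931]
 [ 0.08  -0.997  0.002]]
0.12 delta [-0.06 -0.46 -0.02] [-0.01 -0.01 -0.23]
0.16 delta [-0.13 -0.91 -0.01] [-0.01 -0.01 -0.46]
0.2 delta [-0.23 -1.35 -0.01] [-0.01 -0.01 -0.69]
0.24 delta [-0.34 -1.79 -0.01] [-0.01 -0.01 -0.92]
0.28 delta [-0.46 -2.23 -0.01] [-0.01 -0.01 -1.15]
0.32 delta [-0.61 -2.66 -0.01] [-0.01 -0.01 -1.38]
0.34 delta [-0.69 -2.87 -0.01] [-0.01 -0.01 -1.49]
```

View pics/w6.png

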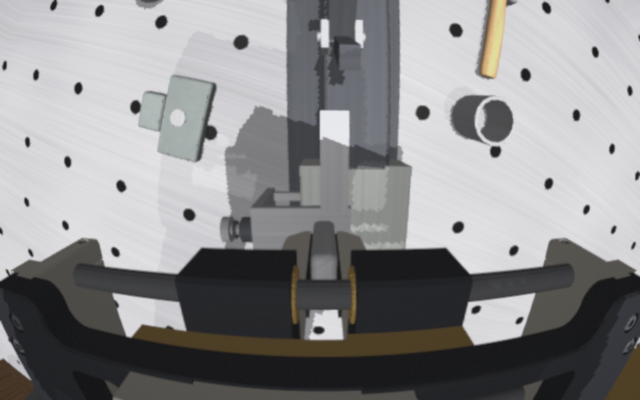

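Lifting with 5.7 N down on the tool; the tongue is coming up. Continue.

carry_out(commands="0 -0.06 -0.46 0 0 0 -0.23;0 -0.13 -0.91 0 0 0 -0.46;0 -0.23 -1.35 0 0 0 -0.69;0 -0.34 -1.79 0 0 0 -0.92;0 -0.46 -2.23 0 0 0 -1.15;0 -0.61 -2.66 0 0 0 -1.38;0 -0.69 -2.87 0 0 0 -1.49;0 -0.69 -2.87 0 0 0 -1.49;0 -0.69 -2.87 0 0 0 -1.49")

```text
time: 10.72
position: [540.7, 79.0, 237.8]
orientation: [0.247, -0.662, 0.708, -0.011]
wrist_force: [-1.2, -9.4, -2.4]
finger_gap: 11.4
```

```bash
python3 - <<'E'
from h import *
from rig import env
st()
w=env.read_camera('wrist');cv2.imwrite('pics/w7.png',w['color'][:,:,::-1])
c=env.read_camera('scene');np.savez('s7.npz',**c);cv2.imwrite('pics/s7.png',cv2.resize(c['color'][70:320,220:500,::-1],None,fx=2.4,fy=2.4))
st()
E
```

```text
t 10.72 tabframe [ 32.9  17.5 237.8] F [-4.6 -8.3 -2.4] gap 11.4 j [ 0.14  0.05  1.51 -0.08  1.91  1.33]
t 10.82 tabframe [ 32.9  17.5 237.8] F [-4.7 -8.3 -2.5] gap 12.1 j [ 0.14  0.05  1.51 -0.08  1.91  1.33]
```

View pics/w7.png

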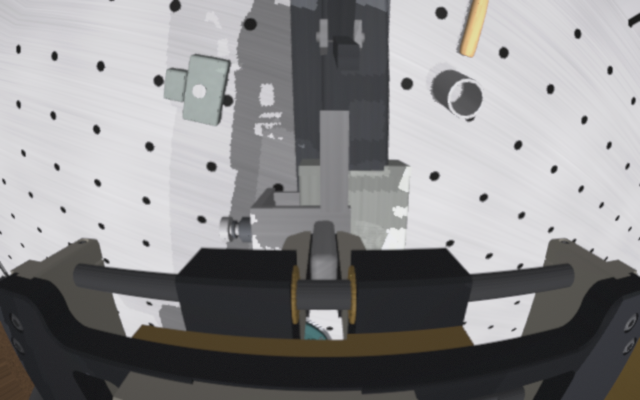

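View pics/s7.png

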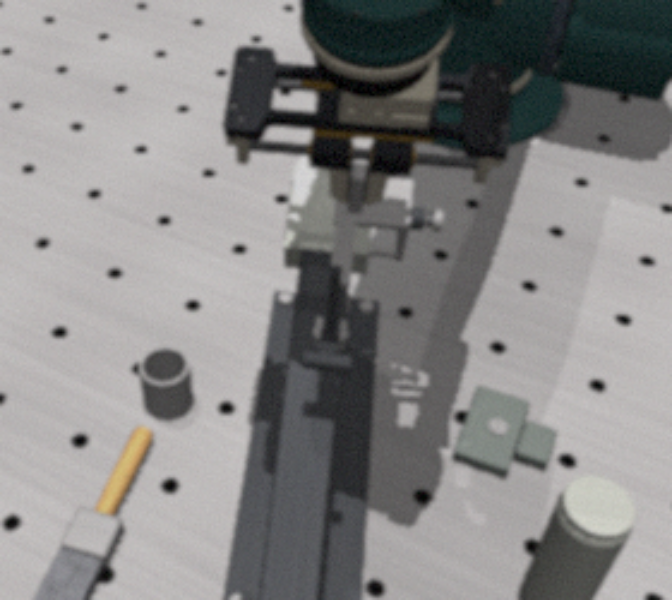

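```bash
python3 - <<'E'
from h import *
from rig import env
c=np.load('s7.npz');P=cloud(c)
for u,v in ((305,240),(385,240),(300,230),(330,355)):  # zoom px: coupler plate, latch plate, coupler, trip bar
    i,j=int(70+v/2.4),int(220+u/2.4);p=np.median(P[i-1:i+2,j-1:j+2].reshape(-1,3),0)
    e=p-TAB;print(u,v,np.round([e@X,e@Y,p[2]],0))
s=env.read_state();print(abs(s['dq']).max())
env.finish_job();st()
E
```

```text
305 240 [ 63. -19. 210.]
385 240 [-180.   56.   -1.]
300 230 [ 52. -24. 213.]
330 355 [194.   9. 227.]
0.0010651350428410862
the job is handed in; nothing more can be done
the job is handed in; nothing more can be done
```

The trip lever is over, the latch is pulled, and the tongue is held up by the tab. The job is handed in. It reports no verdict, so the results below are my own readings.

- **Trip lever:** I pushed the bar with the shut fingers until it hit a hard stop, at about 21 N. Later pictures, including the last one taken with the tongue raised, show it still over. I judged the lever angle from the stop and the pictures, because the state has no reading for it.
- **Latch:** I gripped the tab at 45 N with a finger gap of about 12 mm, which matches the tab's thickness. I then pulled it about 18 mm to +y with the tongue still seated. The side force of about 8 N is what the spring should give at that travel.
- **Lift:** I raised the tongue along its hinge arc to about 0.34 rad. The tool rose 110 mm, which puts the middle of the coupler at about 223 mm, roughly 11 cm above its seat. Depth readings of 210 to 213 mm on its hinge-side edge agree with that.
- **Final state:** The arm was still, the side force on the grip was still about 8 N, and the tab looked unmoved between the fingers in the wrist pictures. The job was handed in at about 10.8 s.
- **Bystanders:** I never touched them. They look unmoved in the pictures, but I did not measure them again.

One camera check failed: a depth sample meant for the latch plate landed on the table instead. No other checks disagreed.

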